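# Third click on the stone-sorter's lamp

### The job

The cold-light lamp on the stone-sorting bench is closed down: with your fingertips push the orange lever on its top out of the closed end and through its clicks, and leave it resting in the third click without ever running on over into the fourth. Only push it, do not pinch the knob between the fingers, and leave the two loose stones, the loupe and the dropper bottle where they are.

Things in the scene. Friction and masses are not known exactly. Their poses are not given: they have to be found in the camera images.
- lamp: Pale grey lamp box, 150 (x) by 240 (y) by 113 mm high, fixed; origin at the centre of its underside on the bench, z up. Lens barrel at its +y end (to y = 178 mm), carrying handle at its -y end (to y = -147 mm, height 85 mm). On its flat top, only the lever stands up; its slot runs along y at x = -18 mm, beside it (x = -40 mm) a white bar for closed and a white dot for each of five clicks.
- lever (a joint): Lever travel (m) towards the lamp's +y (the lens): 0 closed end, 0.0745 far end. 0 to 0.011: closed, slides freely, stays where left; it starts here. Clicks hold it at 0.024, 0.036, 0.048 (third), 0.060, 0.072; crests at 0.018, 0.030, 0.042, 0.054, 0.066. See lever_knob for the feel.
- lever_knob (a point): Centre of the lever's knob: block 28 (lamp x) by 14 (lamp y) by 20 mm high, orange with black rubber sides, its top 10 mm above this point, on a thin 7 mm stalk; at travel 0 it is at (-18, -78, 130) mm in the lamp. Feel: sliding it takes under 1 N; leaving a click takes 6 to 8 N, falling to under 1 N at the crest, then it snaps 6 mm ahead into the next click, off the finger.
- stone_red_mid (a point): Middle of the loose dark red jasper, about 58 x 50 x 44 mm, on the white board in front of the lens; leave alone.
- stone_gold_mid (a point): Middle of the loose yellow jasper, about 52 x 46 x 38 mm, on the white board in front of the lens; leave alone. (The other stones along the board's edges are fixed.)
- loupe_mid (a point): Middle of a folding metal loupe, 70 x 28 x 15 mm, lying on the bench by the lamp's -y end; leave alone.
- dropper_mid (a point): Middle of an amber dropper bottle, 38 mm across and 85 mm high, standing on the bench on the lamp's -x side; leave alone.

How it is judged:
By the outcome, as a careful person would: the job done as asked, in the order asked, and still so for the second after the job is handed in, with the robot touching nothing.
It also fails if it takes over 58 s, if anything falls off the work surface, if the arm or the gripper's body presses on something with over 40 N, if the wrist force passes 120 N, or if a joint passes its speed limit or range.

### The arm

A 6-joint arm with a two-finger parallel gripper is mounted at the origin on the work surface. World frame = base frame: x ahead of the robot, y to its left, z up, the work surface at z = 0. Lengths are in mm, angles in rad, forces in N, time in s.
With the tool pointing down it reaches from about 350 to 875 mm from the base axis. Payload 4.2 kg.
Tool frame: the origin (TCP) lies between the finger pads; the fingertips stand 8 mm ahead of it and the grasp point (between the pads) lies 11 mm behind it; z points along the fingers, y is the line along which they close (so a half turn about z gives the same grasp; the last joint's range is limited). The gripper opens to 85 mm and grips with 20 to 120 N. Pads are 22 mm wide; open, the fingers measure 114 mm over their backs; the gripper's body (76 mm by 85 mm) begins 54 mm behind the grasp point. The pads swing forward as they close: fully open they stand 13 mm farther back than shut.
Start: joints at [1.404, 0.385, 0.008, 0, -1.194, -0.259], TCP at [258.122, 569.185, 239.312] pointing down, gripper open.
Joint ranges: [-3.14, 3.14], [-1.21, 2.06], [-1.07, 1.41], [-3.16, 2.05], [-2.99, -0.16], [-3.1, 3.1]. Speed limits (rad/s): [2.79, 2.79, 3.14, 3.14, 3.14, 3.14].

### API

Orientations are given as a unit quaternion [x, y, z, w].
In Python, from bench import read_state, get_image, camera_params, job_done gives the robot as it stands.
- The arm moves only by the tool drive_tool, never from a script. Its argument "moves" is a list that holds one entry, the list of rows, each a list of 7 numbers: the shift along the tool's x, y, z in m, then the turn, a rotation vector about the tool's x, y, z in rad, then the closure in counts, from 0 (fully open) to 255 (shut). A call has 1 to 8 rows; each row shifts and turns the commanded pose from where the row before left it, along the tool's axes as they then stand; what a row does not reach is not made up. A row lasts 1/12 s, in which the tool goes at most 41.7 mm and 7.16 degrees, less where a joint would pass 70% of its speed; a pose out of reach is approached as far as the arm can. A call is refused whole if a number of a shift passes 0.0417 or a number of a turn 0.125, either way. A call with a gripper value outside its range is refused whole. The fingers move at their own pace and stop on an object; the grip force is fixed at half the most. Time passes only in rows, so rows that do not move let the fingers close. It gives the time, the measured TCP pose, the force and the opening at its end, in the units of the state.
- read_state(): the state, without advancing time (a new reading comes with each control period).
- get_image(name): name is "scene" or "top" or "wrist"; returns the picture (420x560x3 uint8, blue, green, red); there is no depth.
- camera_params(name): a dict with "mtx" (3x3 intrinsics, pixels), "dist" ([k1, k2, p1, p2, k3] as OpenCV has them; the pictures are not rectified), "extrinsics" (4x4, takes a point from camera to world coordinates). Camera axes: x right, y up, looking along -z (the intrinsics and any distortion apply to the point x, -y, -z); pixel columns grow to the right and rows downward; lengths in mm; the calibration is good to about 2 mm. A picture is of the moment at which its call begins: read the wrist's pose just before it. camera_params takes no time and is no camera call; for the wrist camera it gives the pose at the moment of the call.
- job_done(): hands the job in, once; it reports no verdict.
The state is a dict: "clock": time; "joints": joint angles; "joint_vel": joint speeds; "joint_efforts": joint torques, N m; "position": TCP position; "ee_rot": TCP orientation; "contact_force": force on the tool from outside, world axes, zero at the start; "wrist_torque": the same for the moment, N m; "gripper_width": finger opening in mm.
Only numpy, scipy, OpenCV 4.12 (cv2) and the standard library are available. Lean on these libraries where they do the work, as an engineer would, in place of code of your own. Each camera call takes 0.05 s, during which the arm holds its last target. There are 200 camera calls.

## Working session

There is one attempt and no reset: what is moved stays moved. The work goes in short steps, Python scripts to look and compute and a tool call to move; the robot and the scene stay as the last step left them, time stands still between calls to the robot, and variables do not carry over. Pictures are saved under pics/ and viewed, on a budget of 10 in all, crops included, one or two more only if the job needs it, and the job is handed in when it is done.

Besides the shell and the picture viewer there is one more tool, called after "Request:" as name([rows], argument=value, ...), one row to a line, values as JSON. drive_tool: Moves the arm, as the interface text tells. Its arguments: {"type":"object","properties":{"moves":{"type":"array"}},"required":["moves"]}

```bash
mkdir -p pics; python3 - <<'E'
from bench import *
import cv2,numpy as np
a=get_image("scene");b=get_image("top")
cv2.imwrite("pics/a.png",a);cv2.imwrite("pics/b.png",b)
s=read_state();print(s)
for n in("scene","top","wrist"):print(n,camera_params(n))
E
```

```text
{'clock': 0.1, 'joints': array([ 1.40359162e+00,  3.85479412e-01,  6.72979340e-03, -4.26757095e-04,
       -1.19400860e+00, -2.58631550e-01]), 'joint_vel': array([ 0.00096921, -0.0011178 ,  0.00279728,  0.00154985,  0.00066758,
       -0.00035391]), 'joint_efforts': array([ 1.58339321e-04, -3.93319452e+01,  1.88929296e+01,  4.19794366e+00,
       -2.58711174e-03,  3.28751447e-06]), 'position': array([257.93262783, 568.72143628, 238.31953948]), 'ee_rot': array([ 9.77401315e-01, -2.11389849e-01, -1.53299250e-04,  9.88984416e-04]), 'contact_force': array([ 0.15885125, -0.06477845, -0.17901229]), 'wrist_torque': array([-0.00918406,  0.02789771, -0.02392351]), 'gripper_width': 85.23815436418545}
scene {'mtx': array([[452.15766491,   0.        , 276.91067977],
       [  0.        , 452.15766491, 212.55314998],
       [  0.        ,   0.        ,   1.        ]]), 'dist': array([-0.10591199,  0.        ,  0.        ,  0.        ,  0.        ]), 'extrinsics': array([[-3.48440975e-01, -6.67167535e-01,  6.58389222e-01,
         1.19280957e+03],
       [ 9.37247352e-01, -2.38620815e-01,  2.54219
[... 718 characters left out ...]
e+03],
       [ 0.00000000e+00,  0.00000000e+00,  0.00000000e+00,
         1.00000000e+00]])}
wrist {'mtx': array([[296.610179  ,   0.        , 285.61300924],
       [  0.        , 296.610179  , 212.23709943],
       [  0.        ,   0.        ,   1.        ]]), 'dist': array([-0.00565472,  0.        ,  0.        ,  0.        ,  0.        ]), 'extrinsics': array([[-4.13344265e-01,  8.77514900e-01,  2.43133952e-01,
         3.19964633e+02],
       [-9.10572693e-01, -3.98914462e-01, -1.08280297e-01,
         5.40757113e+02],
       [ 1.97207548e-03, -2.66148178e-01,  9.63930111e-01,
         3.74119008e+02],
       [ 0.00000000e+00,  0.00000000e+00,  0.00000000e+00,
         1.00000000e+00]])}
```

View pics/a.png

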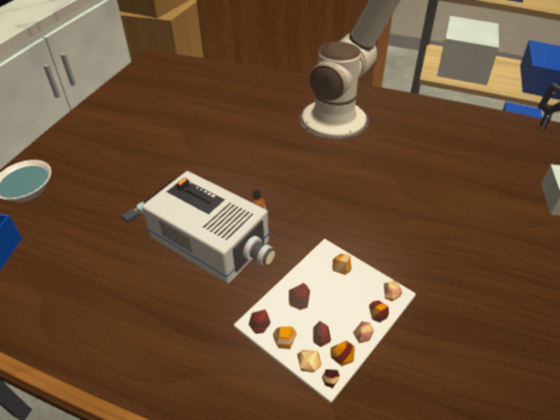

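View pics/b.png

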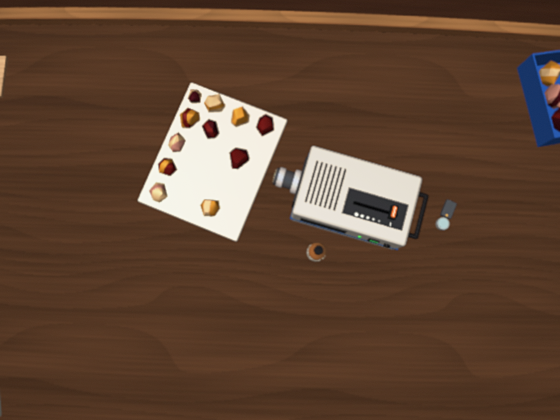

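The scene view shows the lamp centred at about (205,225), with its lever at (183,182). In the top view the lever is at (394,212), the lens points image-left, which is world +y, and the dropper is at (316,252). Next I'll enlarge both.

```bash
python3 - <<'E'
import cv2,numpy as np
a=cv2.imread("pics/a.png")[165:285,130:280];b=cv2.imread("pics/b.png")[140:255,285:430]
f=lambda i:cv2.resize(i,(400*2,600),interpolation=cv2.INTER_CUBIC)
cv2.imwrite("pics/b2.png",cv2.resize(b,None,fx=5,fy=5,interpolation=cv2.INTER_CUBIC))
cv2.imwrite("pics/a2.png",cv2.resize(a,None,fx=5,fy=5,interpolation=cv2.INTER_CUBIC))
E
```

```text
(no output)
```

View pics/b2.png

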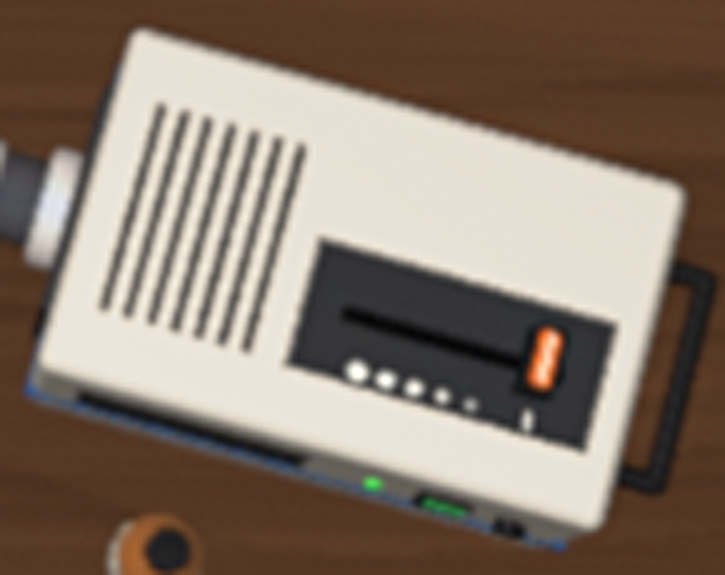

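View pics/a2.png

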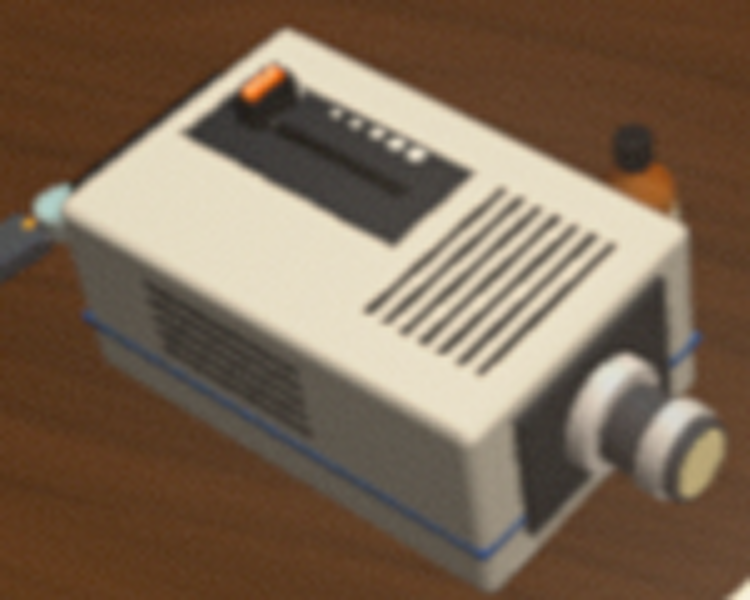

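Top crop corners: (138,28), (688,187), (605,535) and (40,375). Scene crop corners: (288,27), (66,207), (470,445) and (688,232). Knob top: (545,358) in the top crop, (265,82) in the scene crop. I'll fit the lamp pose from these.

```bash
cat > h.py <<'E'
import numpy as np,cv2
from scipy.optimize import least_squares
from scipy.spatial.transform import Rotation as R
from bench import *
def proj(P,c):
    E=np.linalg.inv(c["extrinsics"]);p=np.atleast_2d(P)@E[:3,:3].T+E[:3,3]
    p=p*[1,-1,-1]
    return cv2.projectPoints(p,np.zeros(3),np.zeros(3),c["mtx"],c["dist"])[0].reshape(-1,2)
def L2W(P,q):
    c,s=np.cos(q[3]),np.sin(q[3]);return np.atleast_2d(P)@np.array([[c,-s,0],[s,c,0],[0,0,1]]).T+q[:3]
E
python3 - <<'E'
from h import *
C=np.array([[75,120,113],[75,-120,113],[-75,-120,113],[-75,120,113.]])
D=np.array([[-40,-78+t,113] for t in(72,60,48,36,24)])
tp=np.array([[138,28],[688,187],[605,535],[40,375],[357,372],[386,380],[414,388],[442,397],[471,405]])/5+[285,140]-.4
sc=np.array([[470,445],[66,207],[288,27],[688,232]])/5+[130,165]-.4
kt=np.array([545,358])/5+[285,140]-.4;ks=np.array([265,82])/5+[130,165]-.4
ct,cs=camera_params("top"),camera_params("scene")
def f(q):
    return np.r_[(proj(L2W(np.r_[C,D],q),ct)-tp).ravel(),(proj(L2W(C,q),cs)-sc).ravel()]
r=least_squares(f,[400,0,0,-.25]);print(r.x,np.round(r.fun,1))
g=lambda k:np.r_[(proj(k,ct)-kt).ravel(),(proj(k,cs)-ks).ravel()]
k=least_squares(g,[400,-100,140]);print("knobtop",k.x,np.round(k.fun,1))
q=r.x;d=k.x-q[:3];c,s=np.cos(q[3]),np.sin(q[3]);print("in lamp",c*d[0]+s*d[1],-s*d[0]+c*d[1],d[2])
E
```

```text
[ 5.96901742e+02 -1.38089791e+02 -5.26718390e+00 -2.56249357e-01] [-0.7 -0.   0.4  0.1 -0.4 -0.2 -0.8 -0.8 -0.1  0.6 -0.3  0.6 -0.3  0.6
 -0.2  0.5 -0.4  0.5 -0.4  0.8 -2.9  0.4 -0.8  0.1  0.6 -1. ]
knobtop [ 560.87011412 -204.0767844   137.44473699] [-0.3  0.1 -0.4 -0.1]
in lamp -18.13042286118349 -72.9647127226848 142.71192088621422
```

Request:
drive_tool([
  [[0.0244,0.0219,0,0,0,0,255],[0.0244,0.0219,0,0,0,0,255],[0.0244,0.0219,0,0,0,0,255],[0.0244,0.0219,0,0,0,0,255],[0.0244,0.0219,0,0,0,0,255],[0.0244,0.0219,0,0,0,0,255],[0.0244,0.0219,0,0,0,0,255],[0.0244,0.0219,0,0,0,0,255]],
])

```text
clock: 0.77
position: [363.6, 327.3, 239.0]
ee_rot: [0.977, -0.211, -0.0, 0.0]
contact_force: [0.3, 0.6, 0.1]
gripper_width: 0.2
```

Request:
drive_tool([
  [[0.0244,0.0219,0,0,0,0,255],[0.0244,0.0219,0,0,0,0,255],[0.0244,0.0219,0,0,0,0,255],[0.0244,0.0219,0,0,0,0,255],[0.0244,0.0219,0,0,0,0,255],[0.0244,0.0219,0,0,0,0,255],[0.0244,0.0219,0,0,0,0,255],[0.0244,0.0219,0,0,0,0,255]],
])

```text
clock: 1.43
position: [469.0, 87.2, 239.1]
ee_rot: [0.977, -0.211, -0.0, 0.0]
contact_force: [0.2, 0.3, 0.5]
gripper_width: 0.1
```

Request:
drive_tool([
  [[0.0244,0.0219,0,0,0,0,255],[0.0244,0.0219,0,0,0,0,255],[0.0244,0.0219,0,0,0,0,255],[0.0244,0.0219,0,0,0,0,255],[0.0244,0.0219,0,0,0,0,255],[0.0244,0.0219,0,0,0,0,255],[0.0244,0.0219,0,0,0,0,255],[0.0244,0.0219,0,0,0,0,255]],
])

```text
clock: 2.1
position: [574.5, -152.9, 238.8]
ee_rot: [0.977, -0.211, -0.001, -0.0]
contact_force: [0.4, 0.0, 0.1]
gripper_width: -0.2
```

Request:
drive_tool([
  [[0,0,0,0,0,0.117,255],[0,0,0,0,0,0.117,255],[0,0,0,0,0,0.117,255],[0,0,0,0,0,0.117,255],[0,0,0,0,0,0.117,255],[0,0,0,0,0,0.117,255]],
])

```text
clock: 2.6
position: [574.0, -151.4, 238.6]
ee_rot: [0.844, -0.537, -0.001, 0.0]
contact_force: [-0.2, 0.6, -0.2]
gripper_width: 0.2
```

Request:
drive_tool([
  [[0,0,0,0,0,0.117,255],[0,0,0,0,0,0.117,255],[0,0,0,0,0,0.117,255],[0,0,0,0,0,0.117,255],[0,0,0,0,0,0.117,255],[0,0,0,0,0,0.117,255],[0,0,0,0,0,0,255],[0,0,0,0,0,0,255]],
])

```text
clock: 3.27
position: [574.1, -151.3, 238.9]
ee_rot: [-0.611, 0.792, 0.0, -0.0]
contact_force: [-0.8, 0.6, 0.8]
gripper_width: -0.1
```

```bash
python3 - <<'E'
from h import *
c=camera_params("wrist");i=get_image("wrist");s=read_state()
np.savez("w1.npz",E=c["extrinsics"]);print(s["clock"],s["position"],s["ee_rot"],s["joints"],s["contact_force"],s["gripper_width"])
i=cv2.resize(i,None,fx=1.4,fy=1.4,interpolation=cv2.INTER_CUBIC);cv2.imwrite("pics/w1.png",i)
q=[597,-138,-3,-.256]
print(proj(L2W([[-18,-73,140],[-40,-30,113]],q),c)*1.4)
E
```

```text
3.3167 [ 574.16087186 -151.35330487  238.98617608] [-6.10936006e-01  7.91679917e-01  2.36134148e-04 -2.23598043e-04] [ 1.46847682e-02  3.32269900e-01 -7.19605580e-02 -1.19720484e-04
 -1.16720689e+00 -2.70949249e-01] [ 0.14465722  1.01542797 -0.52126556] -0.09085364180493385
[[399.54260634 207.03725834]
 [433.35132424 272.21487532]]
```

View pics/w1.png

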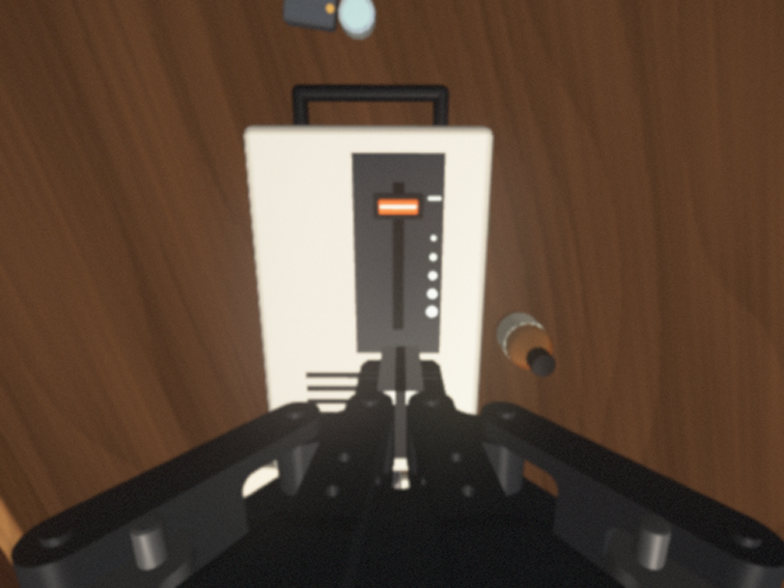

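The knob at (398,207) matches the prediction to within 1 px, and the tool is aligned with the slot. The third dot is at (432,275), about 2 mm further towards +y than fitted. I'll move behind the knob and then go down.

Request:
drive_tool([
  [[0.031,0,0,0,0,0,255],[0.031,0,0,0,0,0,255],[0.031,0,0,0,0,0,255],[0,0,0,0,0,0,255],[0,0,0.027,0,0,0,255],[0,0,0.027,0,0,0,255],[0,0,0.027,0,0,0,255],[0,0,0.013,0,0,0,255]],
])

```text
clock: 3.98
position: [548.5, -240.6, 141.6]
ee_rot: [-0.61, 0.792, 0.002, -0.002]
contact_force: [0.2, 0.3, -0.4]
gripper_width: -0.1
```

Request:
drive_tool([
  [[0,0,0.007,0,0,0,255],[0,0,0.007,0,0,0,255],[0,0,0,0,0,0,255],[0,0,0,0,0,0,255]],
])

```text
clock: 4.32
position: [551.1, -241.3, 132.0]
ee_rot: [-0.61, 0.792, -0.001, 0.0]
contact_force: [-0.5, 0.6, -0.3]
gripper_width: 0.1
```

```bash
python3 - <<'E'
from h import *
c=camera_params("wrist");i=get_image("wrist");s=read_state()
print(s["clock"],s["position"],s["contact_force"])
d=s["position"]-[597,-138,0];print("lamp",.9674*d[0]-.2532*d[1],.2532*d[0]+.9674*d[1])
i=cv2.resize(i,None,fx=1.4,fy=1.4,interpolation=cv2.INTER_CUBIC);cv2.imwrite("pics/w2.png",i)
E
```

```text
4.3667 [ 551.34845817 -241.38403839  132.45692347] [-0.06586292 -0.15018079  0.49122275]
lamp -17.98646304816498 -111.57268912920144
```

View pics/w2.png

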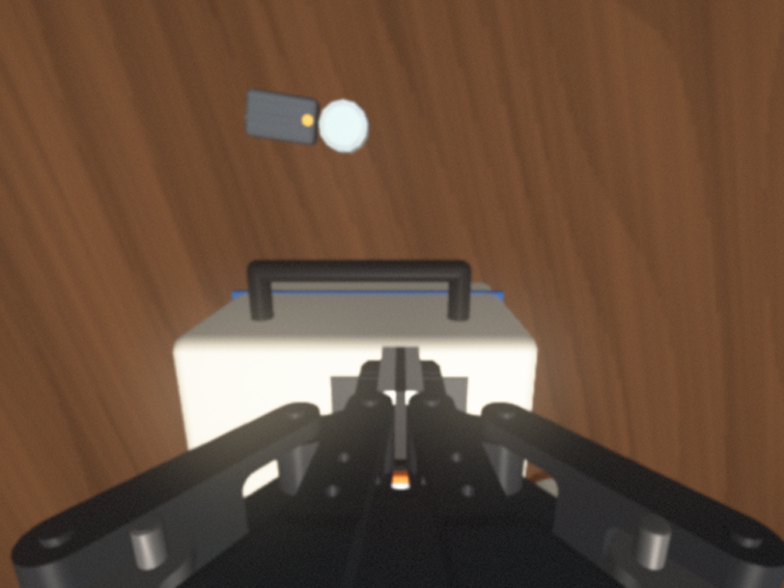

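The fingertips at (400,360) stand clear behind the knob, centred on the slot. I'll approach and find contact by force.

Request:
drive_tool([
  [[-0.004,0,0,0,0,0,255],[-0.004,0,0,0,0,0,255],[-0.004,0,0,0,0,0,255],[-0.003,0,0,0,0,0,255],[-0.002,0,0,0,0,0,255],[-0.002,0,0,0,0,0,255],[-0.002,0,0,0,0,0,255],[-0.002,0,0,0,0,0,255]],
])

```text
clock: 5.03
position: [556.4, -219.0, 131.4]
ee_rot: [-0.61, 0.792, -0.0, -0.0]
contact_force: [-0.2, -0.9, 1.4]
gripper_width: -0.6
```

Request:
drive_tool([
  [[-0.001,0,0,0,0,0,255],[-0.001,0,0,0,0,0,255]],
])

```text
clock: 5.2
position: [557.0, -217.1, 131.4]
ee_rot: [-0.61, 0.793, -0.0, 0.0]
contact_force: [-0.5, -0.2, 0.6]
gripper_width: -0.0
```

Request:
drive_tool([
  [[-0.001,0,0,0,0,0,255],[-0.001,0,0,0,0,0,255]],
])

```text
clock: 5.37
position: [557.4, -215.2, 131.3]
ee_rot: [-0.61, 0.793, -0.0, -0.0]
contact_force: [-0.2, -0.7, 0.2]
gripper_width: -0.2
```

Request:
drive_tool([
  [[-0.001,0,0,0,0,0,255],[-0.001,0,0,0,0,0,255]],
])

```text
clock: 5.53
position: [557.9, -213.4, 131.4]
ee_rot: [-0.61, 0.792, -0.0, -0.0]
contact_force: [-0.9, -3.7, -0.2]
gripper_width: -0.1
```

Request:
drive_tool([
  [[-0.001,0,0,0,0,0,255]],
])

```text
clock: 5.62
position: [558.0, -213.0, 131.4]
ee_rot: [-0.61, 0.792, -0.0, -0.001]
contact_force: [-1.1, -5.9, 0.0]
gripper_width: 0.1
```

Request:
drive_tool([
  [[-0.001,0,0,0,0,0,255]],
])

```text
clock: 5.7
position: [558.1, -212.6, 131.4]
ee_rot: [-0.61, 0.792, -0.001, -0.001]
contact_force: [-1.0, -6.6, -0.2]
gripper_width: 0.1
```

Request:
drive_tool([
  [[-0.001,0,0,0,0,0,255]],
])

```text
clock: 5.78
position: [558.4, -211.5, 131.4]
ee_rot: [-0.61, 0.793, -0.0, -0.001]
contact_force: [-1.0, -4.6, 0.8]
gripper_width: 0.3
```

Request:
drive_tool([
  [[-0.001,0,0,0,0,0,255]],
])

```text
clock: 5.87
position: [558.7, -210.3, 131.4]
ee_rot: [-0.61, 0.793, -0.0, -0.0]
contact_force: [-0.8, -5.1, 0.1]
gripper_width: 0.1
```

Request:
drive_tool([
  [[-0.001,0,0,0,0,0,255]],
])

```text
clock: 5.95
position: [559.1, -208.8, 131.4]
ee_rot: [-0.61, 0.793, -0.0, -0.0]
contact_force: [-0.1, -1.6, 1.8]
gripper_width: -0.1
```

Request:
drive_tool([
  [[-0.001,0,0,0,0,0,255]],
])

```text
clock: 6.03
position: [559.6, -207.2, 131.4]
ee_rot: [-0.61, 0.793, 0.0, 0.0]
contact_force: [-1.2, -0.0, 0.5]
gripper_width: -0.1
```

Crest 1 passed at TCP lamp-y of about -78, so travel = TCP lamp-y + 96. Crest 2 should come at about -66 and crest 3 at about -54.

Request:
drive_tool([
  [[-0.001,0,0,0,0,0,255],[-0.001,0,0,0,0,0,255],[-0.001,0,0,0,0,0,255],[-0.001,0,0,0,0,0,255],[-0.001,0,0,0,0,0,255],[-0.001,0,0,0,0,0,255]],
])

```text
clock: 6.53
position: [560.9, -201.7, 131.3]
ee_rot: [-0.61, 0.792, -0.0, -0.0]
contact_force: [-0.7, -3.9, -0.2]
gripper_width: -0.2
```

Request:
drive_tool([
  [[-0.001,0,0,0,0,0,255],[-0.001,0,0,0,0,0,255]],
])

```text
clock: 6.7
position: [561.1, -200.9, 131.3]
ee_rot: [-0.61, 0.793, -0.0, -0.001]
contact_force: [-0.2, -6.6, -0.8]
gripper_width: -0.0
```

Request:
drive_tool([
  [[-0.001,0,0,0,0,0,255]],
])

```text
clock: 6.78
position: [561.4, -199.9, 131.3]
ee_rot: [-0.61, 0.793, -0.0, -0.001]
contact_force: [-0.3, -5.4, -0.3]
gripper_width: 0.3
```

Request:
drive_tool([
  [[-0.001,0,0,0,0,0,255]],
])

```text
clock: 6.87
position: [561.7, -198.7, 131.3]
ee_rot: [-0.61, 0.793, -0.0, -0.001]
contact_force: [-0.5, -3.5, 0.5]
gripper_width: 0.2
```

Request:
drive_tool([
  [[-0.001,0,0,0,0,0,255]],
])

```text
clock: 6.95
position: [562.2, -197.2, 131.3]
ee_rot: [-0.61, 0.793, -0.0, -0.0]
contact_force: [-0.3, -2.1, 0.1]
gripper_width: -0.0
```

Request:
drive_tool([
  [[-0.001,0,0,0,0,0,255]],
])

```text
clock: 7.03
position: [562.6, -195.7, 131.3]
ee_rot: [-0.61, 0.793, 0.0, 0.0]
contact_force: [0.6, -0.8, -0.0]
gripper_width: -0.1
```

Request:
drive_tool([
  [[-0.001,0,0,0,0,0,255],[-0.001,0,0,0,0,0,255],[-0.001,0,0,0,0,0,255],[-0.001,0,0,0,0,0,255],[-0.001,0,0,0,0,0,255],[-0.001,0,0,0,0,0,255]],
])

```text
clock: 7.53
position: [564.1, -190.2, 131.4]
ee_rot: [-0.61, 0.792, -0.0, -0.0]
contact_force: [-0.9, -3.9, 0.5]
gripper_width: 0.1
```

Request:
drive_tool([
  [[-0.001,0,0,0,0,0,255],[-0.001,0,0,0,0,0,255]],
])

```text
clock: 7.7
position: [564.3, -189.3, 131.4]
ee_rot: [-0.61, 0.792, -0.0, -0.001]
contact_force: [-0.1, -6.9, -0.2]
gripper_width: -0.5
```

Request:
drive_tool([
  [[-0.001,0,0,0,0,0,255]],
])

```text
clock: 7.78
position: [564.5, -188.4, 131.4]
ee_rot: [-0.61, 0.793, -0.0, -0.001]
contact_force: [-0.4, -4.6, -0.1]
gripper_width: 0.1
```

Request:
drive_tool([
  [[-0.001,0,0,0,0,0,255]],
])

```text
clock: 7.87
position: [564.9, -187.1, 131.4]
ee_rot: [-0.61, 0.793, -0.0, -0.001]
contact_force: [-0.5, -3.5, -0.3]
gripper_width: 0.0
```

Request:
drive_tool([
  [[-0.001,0,0,0,0,0,255]],
])

```text
clock: 7.95
position: [565.2, -185.6, 131.4]
ee_rot: [-0.61, 0.793, -0.0, -0.0]
contact_force: [-0.4, -1.1, -0.3]
gripper_width: -0.1
```

One more millimetre, as at crest 2, then hold.

Request:
drive_tool([
  [[-0.001,0,0,0,0,0,255],[0,0,0,0,0,0,255]],
])

```text
clock: 8.12
position: [565.8, -183.6, 131.3]
ee_rot: [-0.61, 0.792, 0.0, 0.0]
contact_force: [-1.2, 0.2, 0.3]
gripper_width: -0.2
```

The force dropped to zero, so the lever snapped ahead. I'll back off, rise and look.

Request:
drive_tool([
  [[0.005,0,0,0,0,0,255],[0.015,0,0,0,0,0,255],[0,0,0,0,0,0,255],[0,0,-0.03,0,0,0,255],[0,0,-0.03,0,0,0,255],[0,0,-0.03,0,0,0,255],[0,0,-0.017,0,0,0,255],[0,0,0,0,0,0,255]],
])

```text
clock: 8.78
position: [562.9, -203.9, 243.6]
ee_rot: [-0.61, 0.792, -0.004, 0.003]
contact_force: [-0.1, 0.7, 0.1]
gripper_width: 0.1
```

Request:
drive_tool([
  [[-0.025,0,0,0,0,0,255],[-0.025,0,0,0,0,0,255],[-0.025,0,0,0,0,0,255],[-0.025,0,0,0,0,0,255],[0,0,0,0,0,0,255],[0,0,0,0,0,0,255],[0,0,0,0,0,0,255]],
])

```text
clock: 9.37
position: [585.8, -106.8, 237.6]
ee_rot: [-0.61, 0.792, 0.0, -0.0]
contact_force: [0.0, -0.2, -0.6]
gripper_width: -0.1
```

```bash
python3 - <<'E'
from h import *
c=camera_params("wrist");i=get_image("wrist");s=read_state()
print(s["clock"],s["position"],s["contact_force"])
i=cv2.resize(i,None,fx=1.4,fy=1.4,interpolation=cv2.INTER_CUBIC);cv2.imwrite("pics/w3.png",i)
q=[597,-138,0,-.256]
for t in(36,48,60):print(t,proj(L2W([[-18,-78+t,140],[-40,-78+t,113]],q),c).ravel()*1.4)
E
```

```text
9.4167 [ 585.74366372 -107.23201061  237.82079347] [ 0.04148281 -1.08518856  0.72416019]
36 [399.16551312 179.12093037 435.57581004 179.4108728 ]
48 [399.23755213 201.84218441 435.18885297 199.79415654]
60 [399.30764441 223.94615959 434.81045563 219.6800518 ]
```

View pics/w3.png

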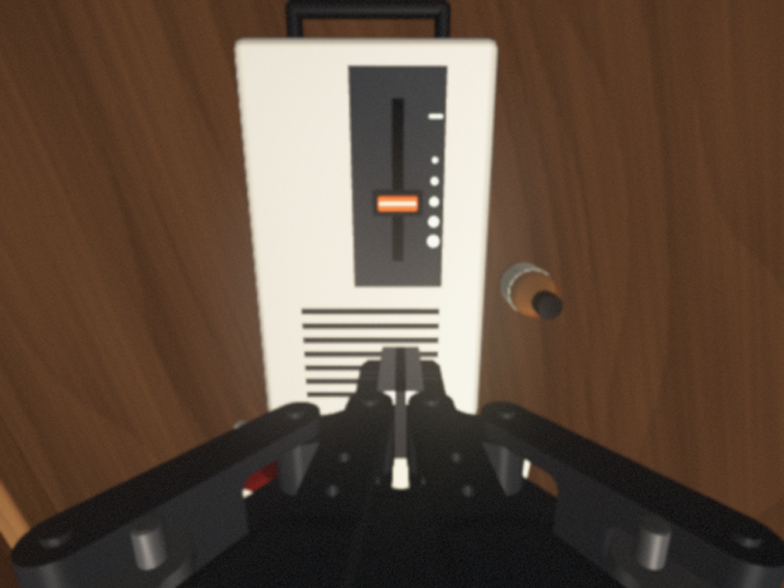

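The knob at (398,203) sits beside the third dot at (434,202). The predictions for travel were 202 px at click 3, 179 at click 2 and 224 at click 4, so it is in the third click. The robot is clear of everything.

```bash
python3 -c "
from bench import *
print(job_done())"
```

```text
the job is handed in; nothing more can be done
None
```

The lever is resting in the third click, and I've handed the job in at about 9.4 s on the robot's clock, well under the 58 s limit.

I pushed it with the closed fingertips from behind, in 1 mm steps, without pinching the knob. Each of the three crests showed about 6–7 N on the force reading, then a drop to about zero. I stopped about 1 mm past the third crest, so the fingers never got near the fourth.

- **Lever position:** after backing off and rising about 110 mm, the wrist camera showed the knob level with the third dot. It was at row 203, where 202 was expected for the third click, 179 for the second and 224 for the fourth.
- **Contact:** the force was about 1 N, which is sensor noise, with the robot clear of everything.
- **Loose items:** I touched nothing except the knob. I did not take a separate final picture of the stones and the loupe. The dropper was still standing in the last view.
- **Disagreement:** one lamp corner I read in the scene view was about 3 pixels off the fit, and the first position fit was about 2 mm out along the slot. Feeling the contact settled this, and neither affected the result.

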